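# Set out the staining line between the light pad and the slide warmer

### The job

Set out the staining line on the dark mat: stand the teal dish in the middle of the white light pad with its white cover squarely on top, and stand the three reagent bottles upright in the circles of the mat, yellow-capped next to the light pad, blue-capped next to the slide warmer and red-capped between them. Leave the black-capped bottle and the steel beaker where they stand.

Things in the scene. Friction and masses are not known exactly. Their poses are not given: they have to be found in the camera images.
- mat: Fixed dark blue mat on the bench, 120 (x) by 480 (y) by 3 mm thick. Three painted white circles, 60 mm across, centred at x = 0, y = -75, 0, +75 mm in its frame. Light pad and slide warmer stand on its two ends, about 180 mm from its middle; which end is which varies. Origin: centre of underside, at bench height; x points away from the robot (within 0.15 rad), y to the robot's left.
- light_pad: Fixed square light pad, grey case 100 x 100 mm, 16 mm high, with a bright white top bearing a thin grey circle 76 mm in diameter about its centre. Stands on one end of the mat, so its top is 19 mm above the bench. Origin: centre of its underside (3 mm above the bench); z up.
- warmer: Fixed slide warmer: black square case 100 x 100 mm, 16 mm high, with a copper-coloured plate and a small red lamp on top (17 mm high there). Stands on the other end of the mat; nothing goes on it, it only marks that end. Origin: centre of its underside (3 mm above the bench); z up.
- bottle_yellow: Loose yellow-capped reagent bottle: white round body 42 mm across and 60 mm high with a yellow band, yellow cap 30 mm across from 62 mm up to the top at 85 mm; about 0.1 kg. Starts upright on the bench. Origin: centre of underside; z up; yaw means nothing.
- bottle_red: Loose red-capped reagent bottle: white round body 42 mm across and 60 mm high with a red band, red cap 30 mm across from 62 mm up to the top at 85 mm; about 0.1 kg. Starts upright on the bench. Origin: centre of underside; z up; yaw means nothing.
- bottle_blue: Loose blue-capped reagent bottle: white round body 42 mm across and 60 mm high with a blue band, blue cap 30 mm across from 62 mm up to the top at 85 mm; about 0.1 kg. Starts upright on the bench. Origin: centre of underside; z up; yaw means nothing.
- dish: Loose open round teal dish, outer diameter 56 mm, 30 mm high, straight wall 3.5 mm thick, floor 5 mm thick; about 0.1 kg. Origin: centre of its underside; z up; yaw has no meaning. Starts on the bench, mouth up; can be gripped across its outside.
- cover: Loose cover of the dish: flat white disc 68 mm in diameter and 6 mm thick, with a round black knob on its middle, 18 mm in diameter, from 6 to 28 mm above the underside; about 60 g. The underside is plain and flat, so it just rests on the dish's rim. Origin: centre of its underside; z up. Starts on the bench, knob up.
- bottle_black: Loose black-capped reagent bottle: white round body 42 mm across and 60 mm high with a black band, black cap 30 mm across from 62 mm up to the top at 85 mm; about 0.1 kg. Starts upright on the bench. Origin: centre of underside; z up; yaw means nothing. Not to be moved. All things start 105 mm or more apart, nearer than the mat and at its sides; low clutter (under 45 mm) lies beyond x = 0.78 m.
- beaker: Loose open stainless-steel beaker, about 60 mm in diameter at the rim, 70 mm high, 0.15 kg. Not part of the job: it must stay where it is. Origin: centre of its underside; z up.
Mind the look-alikes: they are no part of the job. What is shaped like the cover but green is not meant.

How it is judged (in metres and radians):
At the end, for the whole second after the job is handed in: Dish on the light pad within 12 mm of its centre, cover flat on its rim within 9 mm; bottles within 12 mm (along mat x, y) of their circles: yellow next to the light pad, red middle, blue next to the warmer. All five upright (0.08 rad), at rest; black bottle and beaker within 15 mm of their start (linear speed of each of bottle_yellow, bottle_red, bottle_blue, dish, cover below 0.02 m/s and angular speed of each of bottle_yellow, bottle_red, bottle_blue, dish, cover below 0.2 rad/s and angle between each of bottle_yellow, bottle_red, bottle_blue, dish, cover's own z axis and vertical below 0.08 rad and z of bottle_yellow in the frame of mat between -0.001 and 0.008 m and z of bottle_red in the frame of mat between -0.001 and 0.008 m and z of bottle_blue in the frame of mat between -0.001 and 0.008 m and x of bottle_red in the frame of mat between -0.012 and 0.012 m and y of bottle_red in the frame of mat between -0.012 and 0.012 m and ((y of light_pad in the frame of mat above 0 m and x of bottle_yellow in the frame of mat between -0.012 and 0.012 m and y of bottle_yellow in the frame of mat between 0.063 and 0.087 m and x of bottle_blue in the frame of mat between -0.012 and 0.012 m and y of bottle_blue in the frame of mat between -0.087 and -0.063 m) or (not (y of light_pad in the frame of mat above 0 m) and x of bottle_yellow in the frame of mat between -0.012 and 0.012 m and y of bottle_yellow in the frame of mat between -0.087 and -0.063 m and x of bottle_blue in the frame of mat between -0.012 and 0.012 m and y of bottle_blue in the frame of mat between 0.063 and 0.087 m)) and horizontal distance between dish and light_pad below 0.012 m and z of dish in the frame of light_pad between 0.012 and 0.021 m and horizontal distance between cover and dish below 0.009 m and z of cover in the frame of dish between 0.027 and 0.034 m); the robot touches nothing.
It fails at once if the black-capped bottle was disturbed (moved by more than 15 mm) (distance of bottle_black from where it was at the start of the episode above 0.015 m).
It fails at once if the steel beaker was disturbed (moved by more than 15 mm) (distance of beaker from where it was at the start of the episode above 0.015 m).
It also fails if it takes over 128 s, if anything falls off the work surface, if the arm or the gripper's body presses on something with over 40 N, if the wrist force passes 120 N, or if a joint passes its speed limit or range.

### The arm

A 6-joint arm with a two-finger parallel gripper is mounted at the origin on the work surface. World frame = base frame: x ahead of the robot, y to its left, z up, the work surface at z = 0. Lengths are in mm, angles in rad, forces in N, time in s.
With the tool pointing down it reaches from about 250 to 850 mm from the base axis. Payload 12.5 kg.
Tool frame: the origin (TCP) lies midway between the tips of the shut fingers; the grasp point (between the pads) lies 19 mm behind it; z points along the fingers, x is the direction in which the jaws open and shut, and the axes are right-handed (so a half turn about z gives the same grasp; the last joint's range is limited). The gripper opens to 93 mm and grips with 3 to 60 N. Pads are 15 mm wide; open, the fingers measure 128 mm over their backs; the gripper's body (75 mm by 188 mm) begins 65 mm behind the grasp point.
Start: joints at [-1.327, 0.351, 1.652, -0, 1.139, -0.085], TCP at [177.618, -520.515, 218.633] pointing down, gripper open.
Joint ranges: [-2.75, 2.75], [-0.79, 2.1], [0.01, 2.65], [-1.57, 4.71], [0.07, 3.14], [-2.87, 2.87]. Speed limits (rad/s): [2.22, 2.22, 2.79, 3.14, 3.14, 3.14].

### API

Orientations are given as a unit quaternion [x, y, z, w].
In Python, from rig import manip gives the robot as it stands.
- The arm moves only by the shell command python3 -m inch 'ROWS'. ROWS is JSON, a list of rows, each an object of numbers: "tx", "ty", "tz": the shift along the tool's x, y, z in m; "rx", "ry", "rz": the turn, a rotation vector about the tool's x, y, z in rad; "grip": the finger opening in m, from 0 to 0.093. In form: [{"tx": .., "ty": .., "tz": .., "rx": .., "ry": .., "rz": .., "grip": ..}, ...]. A call has 1 to 8 rows; each row is the pose to reach, as a shift and turn from the pose commanded when the call began, along the tool's axes at that moment; what a row does not reach only later rows make up. A row lasts 1/8 s, in which the tool goes at most 62.5 mm and 10.7 degrees, less where a joint would pass 70% of its speed; a pose out of reach is approached as far as the arm can. A call with a gripper value outside its range is refused whole. The fingers move at their own pace and stop on an object; the grip force is fixed at half the most. Time passes only in rows, so rows that repeat a pose let the fingers close. It gives the time, the measured TCP pose, the force and the opening at its end, in the units of the state.
- manip.observe(): the state, without advancing time (a new reading comes with each control period).
- manip.grab_frame(name): name is "side" or "top" or "wrist"; returns a dict with "color" (480x640x3 uint8, red, green, blue), "z_map" (480x640 float32, mm along the optical axis (not along the pixel's ray), 0 where there is no reading), "intrinsics" (3x3 intrinsics, pixels), "distortion" ([k1, k2, p1, p2, k3] as OpenCV has them; the pictures are not rectified), "extrinsics" (4x4, takes a point from world to camera coordinates); the wrist camera has in their place "hand_eye" (4x4, takes a point from camera to tool coordinates, whose origin is the TCP and whose axes are the tool frame's). Camera axes: x right, y up, looking along -z (the intrinsics and any distortion apply to the point x, -y, -z); pixel columns grow to the right and rows downward; lengths in mm; the calibration is good to about 2 mm. A picture is of the moment at which its call begins: read the wrist's pose just before it.
- manip.hand_in(): hands the job in, once; it reports no verdict.
The state is a dict: "clock": time; "joint_positions": joint angles; "dq": joint speeds; "effort": joint torques, N m; "ee_pos": TCP position; "tcp_rot": TCP orientation; "ft_force": force on the tool from outside, world axes, zero at the start; "moment": the same for the moment, N m; "finger_gap": opening from 0.0 (shut) to 1.0 (fully open).
Only numpy, scipy, OpenCV 4.12 (cv2) and the standard library are available. Lean on these libraries where they do the work, as an engineer would, in place of code of your own. Each camera call takes 0.05 s, during which the arm holds its last target.

## Working session

There is one attempt and no reset: what is moved stays moved. The work goes in short steps, Python scripts to look and compute and a shell command to move; the robot and the scene stay as the last step left them, time stands still between calls to the robot, and variables do not carry over. Pictures are saved under pics/ and viewed, and the job is handed in when it is done.

```bash
ls; mkdir -p pics
python3 - <<'E'
from rig import manip
import cv2
s=manip.observe();print(s)
for n in("top","side"):
    f=manip.grab_frame(n);cv2.imwrite(f"pics/{n}0.png",f["color"][:,:,::-1]);print(n,f["intrinsics"],f["distortion"],f["extrinsics"])
E
```

```text
pics
{'clock': 0.0, 'joint_positions': array([-1.32659945e+00,  3.51249297e-01,  1.65241079e+00, -2.56597899e-05,
        1.13907911e+00, -8.46374692e-02]), 'dq': array([0.00025593, 0.00102494, 0.00039028, 0.0009304 , 0.00161121,
       0.00070495]), 'effort': array([ 1.28216805e-03, -4.97313809e+01, -2.85252124e+01,  6.99494127e-02,
        2.57713103e-02, -1.16090068e-04]), 'ee_pos': array([ 177.53450937, -520.20580131,  218.09932627]), 'tcp_rot': array([ 8.13311068e-01, -5.81828822e-01, -4.43934353e-04, -3.62900710e-04]), 'ft_force': array([-0.13730841, -0.28742142, -0.68841631]), 'moment': array([0.00432264, 0.01652147, 0.02544741]), 'finger_gap': 0.9994051792318493}
top [[477.53157281   0.         319.42151047]
 [  0.         477.53157281 241.12643894]
 [  0.           0.           1.        ]] [-0.01989198  0.          0.          0.          0.        ] [[ 1.68405273e-02 -9.99573035e-01  2.38777078e-02 -2.03273955e+01]
 [ 9.94957746e-01  1.91146936e-02  9.84566550e-02 -4.93136269e+02]
 [-9.88710325e-02  2.20992484e-02  9.94854835e-01 -9.90241750e+02]
 [ 0.00000000e+00  0.00000000e+00  0.00000000e+00  1.00000000e+00]]
side [[491.15809382   0.         323.96885037]
 [  0.         491.15809382 233.94103147]
 [  0.           0.           1.        ]] [0.04069067 0.         0.         0.         0.        ] [[-9.75328319e-01 -2.20038098e-01 -1.78299279e-02  4.59001915e+02]
 [ 1.27470493e-01 -6.27274277e-01  7.68295682e-01 -9.98399560e+01]
 [-1.80238575e-01  7.47067746e-01  6.39846731e-01 -1.11850697e+03]
 [ 0.00000000e+00  0.00000000e+00  0.00000000e+00  1.00000000e+00]]
```

View pics/top0.png

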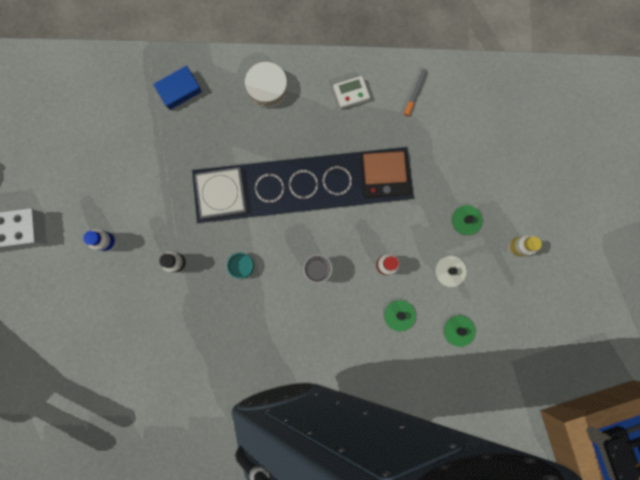

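View pics/side0.png

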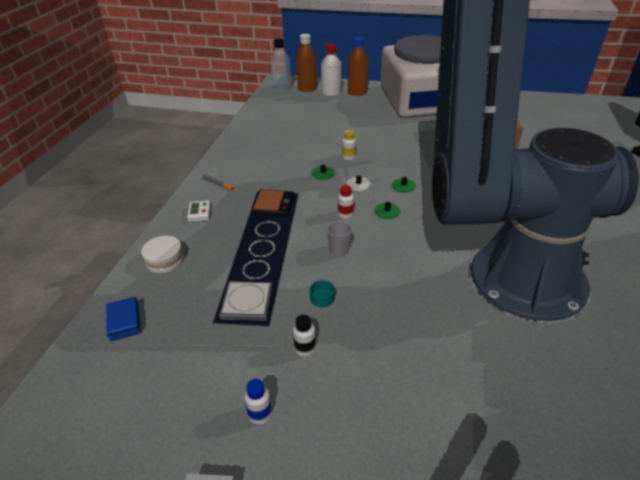

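The top view shows blue cap (98,240), black cap (172,262), dish (240,265), beaker (318,268), red cap (388,265) and yellow cap (530,244). The light pad (220,192) is at the +y end and the warmer (386,172) at the -y end. There are four cover-shaped things: white (451,271) and green (467,220), (400,315), (460,330). The white one fits the description. I'll check it in enlarged crops.

```bash
cat > h.py <<'E'
import numpy as np,cv2
from rig import manip
def ray(f,u,v):
    p=cv2.undistortPoints(np.array([[[u,v]]],float),f["intrinsics"],np.array(f["distortion"]))[0,0]
    return np.array([p[0],-p[1],-1.0])
def at_z(f,u,v,z,E=None):
    E=f["extrinsics"] if E is None else E
    R,t=E[:3,:3],E[:3,3]; c=-R.T@t; d=R.T@ray(f,u,v)
    return c+d*(z-c[2])/d[2]
def bydepth(f,u,v,E=None):
    E=f["extrinsics"] if E is None else E
    p=ray(f,u,v)*f["z_map"][int(round(v)),int(round(u))]
    return E[:3,:3].T@(p-E[:3,3])
def proj(f,P,E=None):
    E=f["extrinsics"] if E is None else E
    p=E[:3,:3]@np.array(P)+E[:3,3]; q=np.array([[p[0]/-p[2],p[1]/p[2],1.0]])
    return cv2.projectPoints(q,np.zeros(3),np.zeros(3),f["intrinsics"],np.array(f["distortion"]))[0][0,0]
def crop(f,name,u0,v0,w,h,k,marks=()):
    im=cv2.resize(f["color"][v0:v0+h,u0:u0+w,::-1],None,fx=k,fy=k,interpolation=cv2.INTER_CUBIC)
    for m in marks: cv2.drawMarker(im,tuple(int((a-b+.5)*k) for a,b in zip(m,(u0,v0))),(255,0,255),0,10,1)
    for i in range(0,w,20): cv2.putText(im,str(u0+i),(i*k,10),0,.35,(0,0,255),1); im[:6,i*k]=(0,0,255)
    for j in range(0,h,20): cv2.putText(im,str(v0+j),(0,j*k+4),0,.35,(0,0,255),1)
    cv2.imwrite("pics/"+name+".png",im)
def wristE():
    from scipy.spatial.transform import Rotation as Ro
    s=manip.observe(); f=manip.grab_frame("wrist")
    T=np.eye(4);T[:3,:3]=Ro.from_quat(s["tcp_rot"]).as_matrix();T[:3,3]=s["ee_pos"]
    return f,np.linalg.inv(T@f["hand_eye"])
E
python3 - <<'E'
from h import *
f=manip.grab_frame("top")
crop(f,"c1",70,150,200,140,4); crop(f,"c2",360,140,200,150,4); crop(f,"c3",240,130,200,150,4)
E
```

```text
(no output)
```

View pics/c1.png

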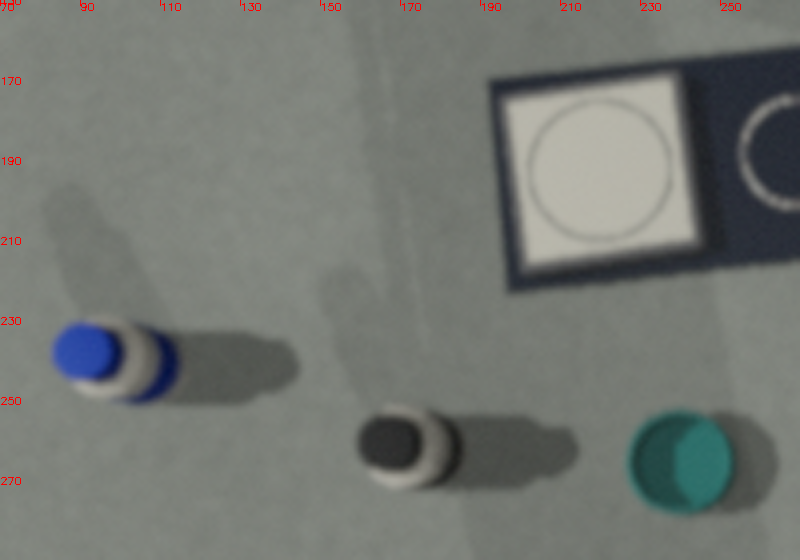

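View pics/c2.png

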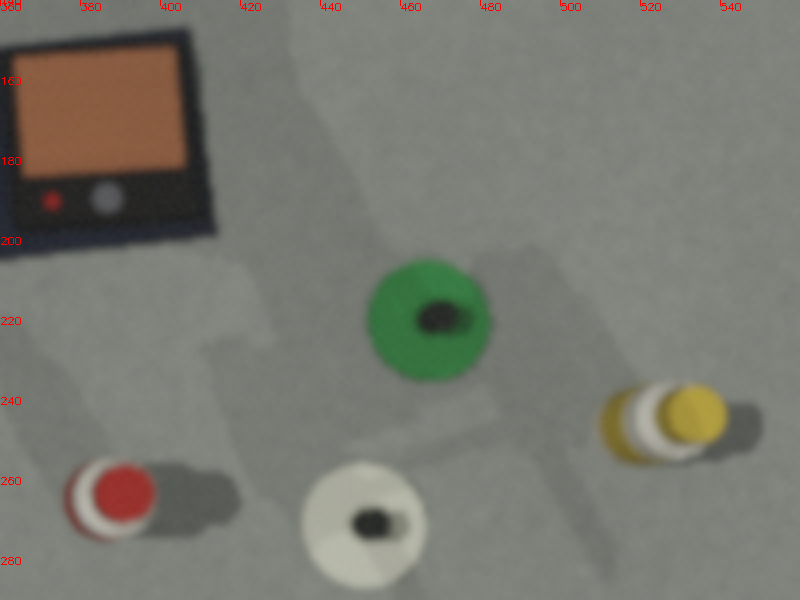

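View pics/c3.png

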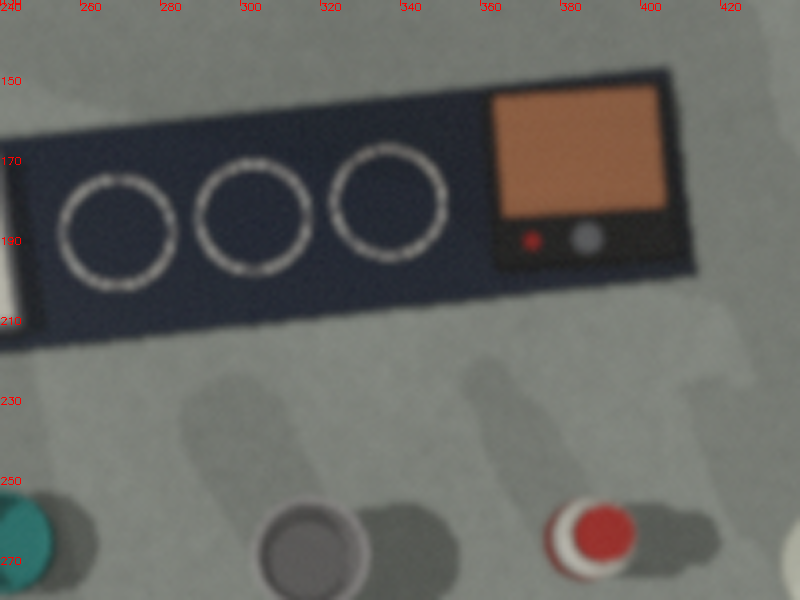

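Run:
```python
from h import *
np.set_printoptions(precision=1,suppress=True)
f=manip.grab_frame("top")
L=dict(blue=(91.6,237.6,85),black=(167.1,260.1,85),dish=(239.9,265.1,30),pad=(219.6,192.4,19),red=(390.9,262.9,85),cover=(450.9,270.9,6),yellow=(533.1,243.4,85),c1=(269.1,187.6,3),c0=(302.9,183.9,3),c2=(336.6,180.1,3),beaker=(317.6,268.9,70),g1=(467,220,6),g2=(400,315,6),g3=(460,330,6))
W={}
for k,(u,v,z) in L.items():
    W[k]=at_z(f,u,v,z);print(k,W[k],"depth:",bydepth(f,u,v))
d=W["c1"]-W["c2"];print(np.linalg.norm(d),np.arctan2(-d[0],d[1]),np.linalg.norm(W["pad"]-W["c0"]))
f=manip.grab_frame("wrist");print(f["hand_eye"],f["intrinsics"],f["distortion"])
```

```text
blue [485.8 442.5  85. ] depth: [485.5 441.5  87.2]
black [443.9 290.8  85. ] depth: [444.  291.4  82.8]
dish [439.2 154.5  30. ] depth: [440.4 158.3   3.8]
pad [595.1 204.9  19. ] depth: [595.9 205.6  15.2]
red [ 446.5 -153.6   85. ] depth: [ 446.6 -153.8   83.5]
cover [ 435.9 -298.1    6. ] depth: [ 435.  -291.7   27.3]
yellow [ 491.1 -443.3   85. ] depth: [ 491.3 -444.1   83.3]
c1 [611.2 100.3   3. ] depth: [612.1 100.6  -1. ]
c0 [621.1  26.5   3. ] depth: [622.   26.6  -1.3]
c2 [631.3 -47.5   3. ] depth: [632.1 -47.7  -0.7]
beaker [432.5  -7.7  70. ] depth: [435.3  -9.    2.9]
g1 [ 548.1 -334.9    6. ] depth: [ 545.5 -329.2   23. ]
g2 [ 339.6 -187.2    6. ] depth: [ 340.6 -183.3   25.9]
g3 [ 309.5 -316.7    6. ] depth: [ 311.2 -310.2   26.2]
149.10829759381312 0.1345851459782774 180.96991312829772
[[   1.     0.     0.    -1.6]
 [   0.    -1.    -0.3  -80.6]
 [   0.     0.3   -1.  -165.5]
 [   0.     0.     0.     1. ]] [[431.6   0.  317.1]
 [  0.  431.6 241.8]
 [  0.    0.    1. ]] [0. 0. 0. 0. 0.]
```

The crops confirm that the white disc with the black knob at (451,271) is the cover. The three green discs at (467,220), (400,315) and (460,330) are look-alikes. The heights agree with the given sizes, the circles measure 74.5 mm apart and the pad is 181 mm from the mat centre. Mat yaw is 0.135 and the pad is at the +y end, so yellow goes to c1, red to c0 and blue to c2.

```bash
cat >> h.py <<'E'
def go(x,y,z,h=0.0):
    from scipy.spatial.transform import Rotation as Ro
    s=manip.observe();R=Ro.from_quat(s["tcp_rot"])
    d=R.inv().apply(np.array([x,y,z])-s["ee_pos"])/1000
    T=Ro.from_matrix([[np.cos(h),np.sin(h),0],[np.sin(h),-np.cos(h),0],[0,0,-1]])
    r=(R.inv()*T).as_rotvec()
    print("t",d.round(4),"r",r.round(3),"now",s["ee_pos"].round(1),"t",s["clock"])
E
python3 -c "
from h import *
go(491,-443,170)"
```

```text
t [ 0.028  -0.3216  0.0484] r [-0.     0.    -1.242] now [ 177.6 -520.4  218.4] t 0.25
```

```bash
python3 -m inch '[{"tx":0.028,"ty":-0.3215,"tz":0.048,"rz":-1.242,"grip":0.06},{"tx":0.028,"ty":-0.3215,"tz":0.048,"rz":-1.242,"grip":0.06},{"tx":0.028,"ty":-0.3215,"tz":0.048,"rz":-1.242,"grip":0.06},{"tx":0.028,"ty":-0.3215,"tz":0.048,"rz":-1.242,"grip":0.06},{"tx":0.028,"ty":-0.3215,"tz":0.048,"rz":-1.242,"grip":0.06},{"tx":0.028,"ty":-0.3215,"tz":0.048,"rz":-1.242,"grip":0.06},{"tx":0.028,"ty":-0.3215,"tz":0.048,"rz":-1.242,"grip":0.06},{"tx":0.028,"ty":-0.3215,"tz":0.048,"rz":-1.242,"grip":0.06}]'
python3 - <<'E'
from h import *
go(491,-443,56)
f,E=wristE(); cv2.imwrite("pics/w1.png",f["color"][:,:,::-1]); print(proj(f,[491,-443,85],E))
E
```

```text
t [ 0.028  -0.3216  0.1624] r [-0.     0.    -1.242] now [ 177.6 -520.4  218.4] t 0.25
[ 376.36426686 -391.93785267]$[0]: bad value
```

View pics/w1.png

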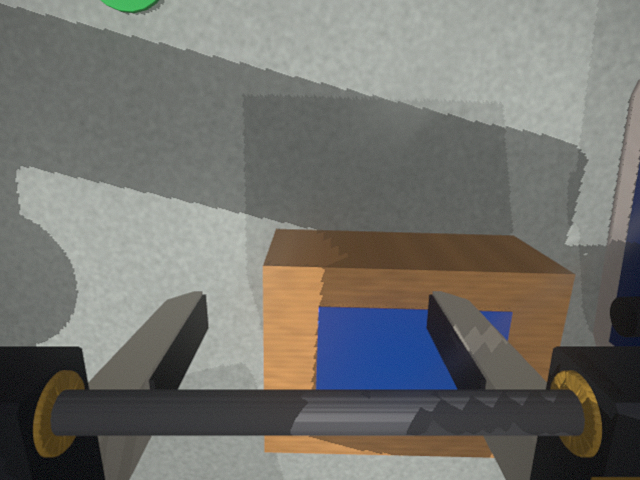

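The call was refused and nothing moved. The wrist view shows only the wooden box under the tool. I'll try again with all the keys.

```bash
python3 -m inch '[{"tx":0.028,"ty":-0.3215,"tz":0.048,"rx":0,"ry":0,"rz":-1.242,"grip":0.06}]'; python3 -m inch '[{"tx":0.01,"ty":-0.06,"tz":0.0,"rx":0,"ry":0,"rz":-0.18,"grip":0.06}]'
```

```text
clock: 0.42
ee_pos: [236.2, -506.9, 209.9]
tcp_rot: [0.864, -0.504, 0.0, 0.001]
ft_force: [0.3, 0.4, 0.6]
finger_gap: 0.935
clock: 0.55
ee_pos: [295.7, -484.4, 208.8]
tcp_rot: [0.907, -0.421, -0.0, -0.0]
ft_force: [0.7, -0.9, -0.4]
finger_gap: 0.836
```

```bash
python3 -c "
from h import *
go(491,-443,170)"
```

```text
t [ 0.0943 -0.1759  0.0388] r [-0.001  0.001 -0.87 ] now [ 295.7 -484.4  208.8] t 0.55
```

```bash
python3 -m inch '[{"tx":0.094,"ty":-0.176,"tz":0.039,"rx":0,"ry":0,"rz":-0.87,"grip":0.06},{"tx":0.094,"ty":-0.176,"tz":0.039,"rx":0,"ry":0,"rz":-0.87,"grip":0.06},{"tx":0.094,"ty":-0.176,"tz":0.039,"rx":0,"ry":0,"rz":-0.87,"grip":0.06},{"tx":0.094,"ty":-0.176,"tz":0.039,"rx":0,"ry":0,"rz":-0.87,"grip":0.06},{"tx":0.094,"ty":-0.176,"tz":0.039,"rx":0,"ry":0,"rz":-0.87,"grip":0.06},{"tx":0.094,"ty":-0.176,"tz":0.039,"rx":0,"ry":0,"rz":-0.87,"grip":0.06}]'
python3 - <<'E'
from h import *
go(491,-443,56)
f,E=wristE(); cv2.imwrite("pics/w2.png",f["color"][:,:,::-1]); print(proj(f,[491,-443,85],E))
E
```

```text
clock: 1.3
ee_pos: [490.2, -443.8, 170.2]
tcp_rot: [1.0, -0.003, -0.0, -0.0]
ft_force: [0.2, 0.4, -0.6]
finger_gap: 0.648
t [ 0.0009 -0.0008  0.1142] r [-0.     0.    -0.005] now [ 490.2 -443.8  170.2] t 1.3
[319.59414434 250.77073978]
```

View pics/w2.png

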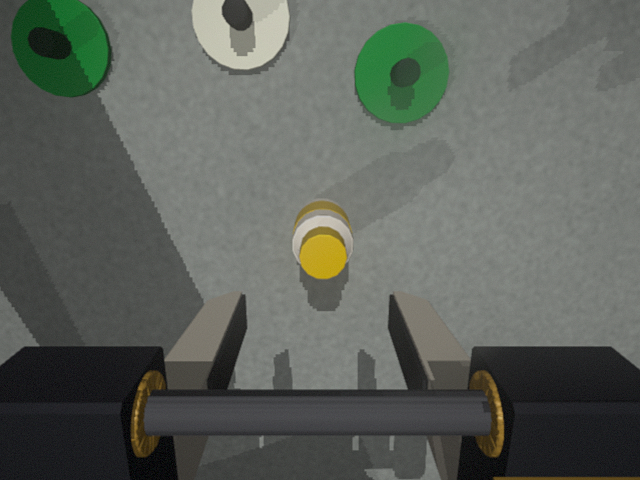

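The yellow cap sits at (323,256), against a prediction of (319.6,250.8), so the bottle is near (492.5,-445.5). I'll grip the 42 mm body with the TCP at z≈22, not the cap.

```bash
python3 -m inch '[{"tx":0.002,"ty":0.0015,"tz":0.06,"rx":0,"ry":0,"rz":0,"grip":0.078},{"tx":0.002,"ty":0.0015,"tz":0.1,"rx":0,"ry":0,"rz":0,"grip":0.078},{"tx":0.002,"ty":0.0015,"tz":0.148,"rx":0,"ry":0,"rz":0,"grip":0.078},{"tx":0.002,"ty":0.0015,"tz":0.148,"rx":0,"ry":0,"rz":0,"grip":0.035},{"tx":0.002,"ty":0.0015,"tz":0.148,"rx":0,"ry":0,"rz":0,"grip":0.035},{"tx":0.002,"ty":0.0015,"tz":0.148,"rx":0,"ry":0,"rz":0,"grip":0.035},{"tx":0.002,"ty":0.0015,"tz":0.148,"rx":0,"ry":0,"rz":0,"grip":0.035},{"tx":0.002,"ty":0.0015,"tz":0.148,"rx":0,"ry":0,"rz":0,"grip":0.035}]'
```

```text
clock: 2.35
ee_pos: [492.7, -446.1, 24.0]
tcp_rot: [1.0, -0.002, 0.001, 0.001]
ft_force: [-0.5, 0.6, 7.8]
finger_gap: 0.448
```

```bash
python3 -m inch '[{"tx":0,"ty":0,"tz":-0.06,"rx":0,"ry":0,"rz":0,"grip":0.035},{"tx":0,"ty":0,"tz":-0.12,"rx":0,"ry":0,"rz":0,"grip":0.035},{"tx":0.02,"ty":-0.05,"tz":-0.13,"rx":0,"ry":0,"rz":0,"grip":0.035},{"tx":0.04,"ty":-0.1,"tz":-0.13,"rx":0,"ry":0,"rz":0,"grip":0.035},{"tx":0.06,"ty":-0.15,"tz":-0.13,"rx":0,"ry":0,"rz":0,"grip":0.035},{"tx":0.08,"ty":-0.2,"tz":-0.13,"rx":0,"ry":0,"rz":0,"grip":0.035},{"tx":0.1,"ty":-0.25,"tz":-0.13,"rx":0,"ry":0,"rz":0,"grip":0.035},{"tx":0.11,"ty":-0.3,"tz":-0.13,"rx":0,"ry":0,"rz":0,"grip":0.035}]'
python3 - <<'E'
from h import *
go(611,100,150)
E
```

```text
clock: 3.35
ee_pos: [604.0, -144.2, 152.7]
tcp_rot: [1.0, -0.002, 0.0, 0.0]
ft_force: [-0.5, 0.1, -2.1]
finger_gap: 0.448
t [ 0.006  -0.2443  0.0027] r [ 0.    -0.    -0.004] now [ 604.  -144.2  152.7] t 3.35
```

```bash
python3 -m inch '[{"tx":0.001,"ty":-0.05,"tz":0,"rx":0,"ry":0,"rz":0,"grip":0.035},{"tx":0.003,"ty":-0.1,"tz":0,"rx":0,"ry":0,"rz":0,"grip":0.035},{"tx":0.005,"ty":-0.15,"tz":0,"rx":0,"ry":0,"rz":0,"grip":0.035},{"tx":0.006,"ty":-0.2,"tz":0,"rx":0,"ry":0,"rz":0,"grip":0.035},{"tx":0.006,"ty":-0.23,"tz":0.0,"rx":0,"ry":0,"rz":0,"grip":0.035},{"tx":0.006,"ty":-0.2443,"tz":0.0,"rx":0,"ry":0,"rz":0,"grip":0.035},{"tx":0.006,"ty":-0.2443,"tz":0.05,"rx":0,"ry":0,"rz":0,"grip":0.035},{"tx":0.006,"ty":-0.2443,"tz":0.05,"rx":0,"ry":0,"rz":0,"grip":0.035}]'
python3 - <<'E'
from h import *
go(611,100,26)
f,E=wristE(); cv2.imwrite("pics/w3.png",f["color"][:,:,::-1]); print(proj(f,[611,100,3],E),proj(f,[621,26.5,3],E),proj(f,[611,100,156],E))
f=manip.grab_frame("top");crop(f,"t3",180,130,200,150,4,[proj(f,[611,100,3])])
E
```

```text
clock: 4.35
ee_pos: [608.4, 97.5, 99.7]
tcp_rot: [1.0, -0.002, -0.003, 0.0]
ft_force: [-0.1, -0.4, -1.4]
finger_gap: 0.449
t [ 0.003  -0.0026  0.0737] r [ 0.001  0.006 -0.005] now [608.4  97.5  99.7] t 4.35
[323.14942763 242.43525409] [337.8769547  345.21173118] [326.6462433 393.2281043]
```

View pics/w3.png

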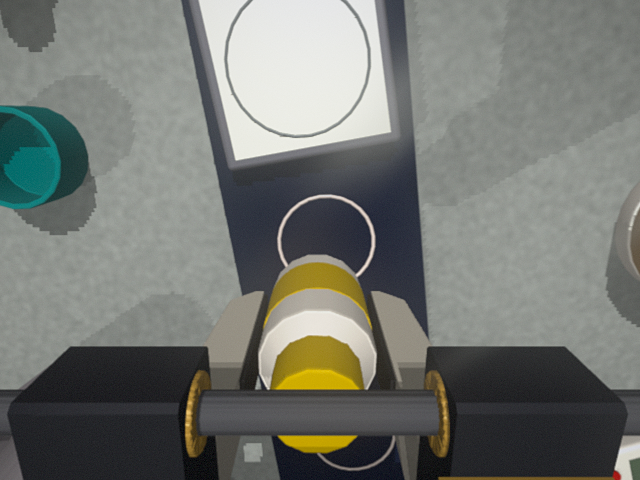

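The c1 circle is seen at (326,240), about 2 mm from the prediction. The bottle is held upright. I'll lower it onto the mat and release.

```bash
python3 -m inch '[{"tx":0.0035,"ty":-0.003,"tz":0.05,"rx":0,"ry":0.005,"rz":0,"grip":0.035},{"tx":0.0035,"ty":-0.003,"tz":0.065,"rx":0,"ry":0.005,"rz":0,"grip":0.035},{"tx":0.0035,"ty":-0.003,"tz":0.072,"rx":0,"ry":0.005,"rz":0,"grip":0.035},{"tx":0.0035,"ty":-0.003,"tz":0.072,"rx":0,"ry":0.005,"rz":0,"grip":0.035}]'
```

```text
clock: 4.95
ee_pos: [614.6, 101.1, 31.6]
tcp_rot: [1.0, -0.002, 0.003, -0.0]
ft_force: [-0.1, -0.4, -0.6]
finger_gap: 0.447
```

```bash
python3 -m inch '[{"tx":-0.002,"ty":0,"tz":0.0035,"rx":0,"ry":0,"rz":0,"grip":0.035},{"tx":-0.002,"ty":0,"tz":0.0035,"rx":0,"ry":0,"rz":0,"grip":0.035},{"tx":-0.002,"ty":0,"tz":0.0035,"rx":0,"ry":0,"rz":0,"grip":0.035}]'
```

```text
clock: 5.32
ee_pos: [612.2, 101.3, 27.3]
tcp_rot: [1.0, -0.002, 0.003, -0.0]
ft_force: [0.7, -0.3, -1.5]
finger_gap: 0.449
```

```bash
python3 -m inch '[{"tx":0,"ty":0,"tz":0.001,"rx":0,"ry":-0.005,"rz":0,"grip":0.035},{"tx":0,"ty":0,"tz":0.002,"rx":0,"ry":-0.005,"rz":0,"grip":0.035},{"tx":0,"ty":0,"tz":0.002,"rx":0,"ry":-0.005,"rz":0,"grip":0.035}]'
```

```text
clock: 5.7
ee_pos: [612.4, 101.3, 26.9]
tcp_rot: [1.0, -0.002, 0.0, -0.0]
ft_force: [-7.5, -0.4, 18.1]
finger_gap: 0.449
```

Contact: 18 N up. I'll release and lift.

```bash
python3 -m inch '[{"tx":0,"ty":0,"tz":0,"rx":0,"ry":0,"rz":0,"grip":0.07},{"tx":0,"ty":0,"tz":0,"rx":0,"ry":0,"rz":0,"grip":0.075},{"tx":0,"ty":0,"tz":0,"rx":0,"ry":0,"rz":0,"grip":0.075},{"tx":0,"ty":0,"tz":-0.05,"rx":0,"ry":0,"rz":0,"grip":0.075},{"tx":0,"ty":0,"tz":-0.1,"rx":0,"ry":0,"rz":0,"grip":0.075},{"tx":0,"ty":0,"tz":-0.14,"rx":0,"ry":0,"rz":0,"grip":0.075},{"tx":0,"ty":0,"tz":-0.14,"rx":0,"ry":0,"rz":0,"grip":0.075}]'
python3 - <<'E'
from h import *
go(446.5,-153.6,165)
E
```

```text
clock: 6.58
ee_pos: [613.6, 101.4, 168.1]
tcp_rot: [1.0, -0.002, 0.003, -0.0]
ft_force: [-0.1, -1.3, -1.2]
finger_gap: 0.808
t [-0.166   0.2557  0.002 ] r [-0.    -0.006 -0.004] now [613.6 101.4 168.1] t 6.575
```

```bash
python3 -m inch '[{"tx":-0.04,"ty":0.045,"tz":0,"rx":0,"ry":-0.005,"rz":0,"grip":0.078},{"tx":-0.08,"ty":0.1,"tz":0,"rx":0,"ry":-0.005,"rz":0,"grip":0.078},{"tx":-0.12,"ty":0.15,"tz":0,"rx":0,"ry":-0.005,"rz":0,"grip":0.078},{"tx":-0.15,"ty":0.2,"tz":0,"rx":0,"ry":-0.005,"rz":0,"grip":0.078},{"tx":-0.166,"ty":0.24,"tz":0,"rx":0,"ry":-0.005,"rz":0,"grip":0.078},{"tx":-0.166,"ty":0.2557,"tz":0,"rx":0,"ry":-0.005,"rz":0,"grip":0.078},{"tx":-0.166,"ty":0.2557,"tz":0,"rx":0,"ry":-0.005,"rz":0,"grip":0.078},{"tx":-0.166,"ty":0.2557,"tz":0,"rx":0,"ry":-0.005,"rz":0,"grip":0.078}]'
python3 - <<'E'
from h import *
go(446.5,-153.6,22)
f,E=wristE(); cv2.imwrite("pics/w4.png",f["color"][:,:,::-1]); print(proj(f,[446.5,-153.6,85],E))
f=manip.grab_frame("top");crop(f,"t4",180,130,200,150,4,[proj(f,[612,101,88])])
E
```

```text
clock: 7.58
ee_pos: [445.2, -152.7, 164.5]
tcp_rot: [1.0, -0.002, -0.003, -0.0]
ft_force: [-0.6, 0.4, 0.5]
finger_gap: 0.835
t [0.0021 0.001  0.1425] r [-0.001  0.006 -0.004] now [ 445.2 -152.7  164.5] t 7.575
[321.06323338 256.47878128]
```

View pics/w4.png

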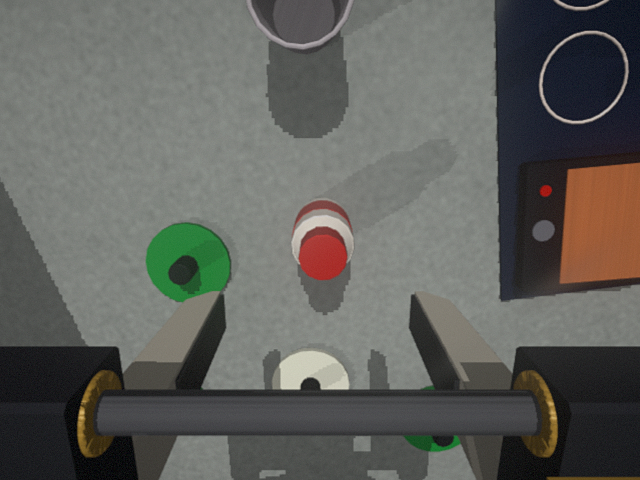

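View pics/t4.png

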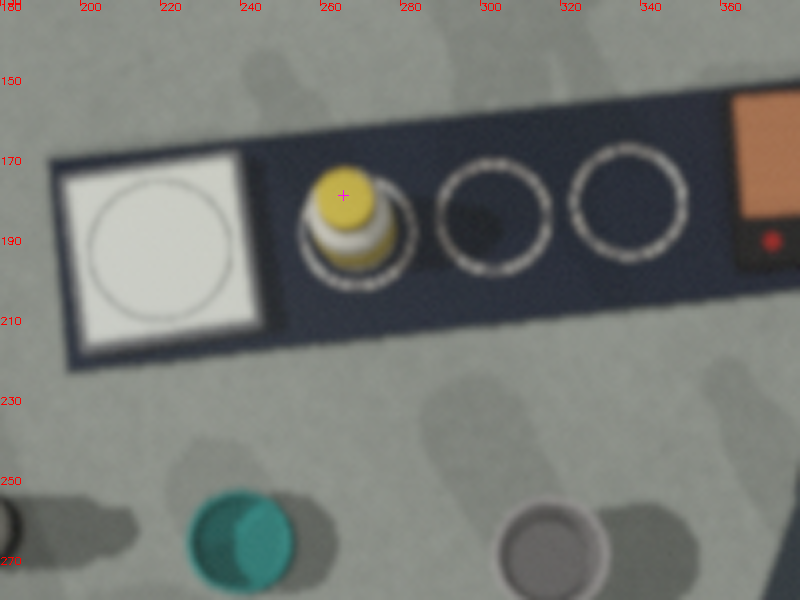

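Yellow stands in c1: cap at crop (346,198) against an expected (343,195), so within about 2 mm. The red cap is at (323,253), which matches the prediction, and I'll grip it now.

```bash
python3 -m inch '[{"tx":0.002,"ty":0,"tz":0.06,"rx":0,"ry":0.005,"rz":0,"grip":0.078},{"tx":0.002,"ty":0,"tz":0.1,"rx":0,"ry":0.005,"rz":0,"grip":0.078},{"tx":0.002,"ty":0,"tz":0.142,"rx":0,"ry":0.005,"rz":0,"grip":0.078},{"tx":0.002,"ty":0,"tz":0.142,"rx":0,"ry":0.005,"rz":0,"grip":0.035},{"tx":0.002,"ty":0,"tz":0.142,"rx":0,"ry":0.005,"rz":0,"grip":0.035},{"tx":0.002,"ty":0,"tz":0.142,"rx":0,"ry":0.005,"rz":0,"grip":0.035},{"tx":0.002,"ty":0,"tz":0.142,"rx":0,"ry":0.005,"rz":0,"grip":0.035},{"tx":0.002,"ty":0,"tz":0.142,"rx":0,"ry":0.005,"rz":0,"grip":0.035}]'
python3 - <<'E'
from h import *
go(622,27,150)
E
```

```text
clock: 8.68
ee_pos: [447.0, -154.0, 24.0]
tcp_rot: [1.0, -0.002, 0.001, 0.0]
ft_force: [-0.4, 1.3, 8.9]
finger_gap: 0.445
t [ 0.1745 -0.1817 -0.1258] r [ 0.001 -0.002 -0.005] now [ 447. -154.   24.] t 8.675
```

```bash
python3 -m inch '[{"tx":0,"ty":0,"tz":-0.06,"rx":0,"ry":0,"rz":0,"grip":0.035},{"tx":0,"ty":0,"tz":-0.12,"rx":0,"ry":0,"rz":0,"grip":0.035},{"tx":0.04,"ty":-0.04,"tz":-0.126,"rx":0,"ry":0,"rz":0,"grip":0.035},{"tx":0.08,"ty":-0.085,"tz":-0.126,"rx":0,"ry":0,"rz":0,"grip":0.035},{"tx":0.12,"ty":-0.13,"tz":-0.126,"rx":0,"ry":0,"rz":0,"grip":0.035},{"tx":0.16,"ty":-0.165,"tz":-0.126,"rx":0,"ry":0,"rz":0,"grip":0.035},{"tx":0.1745,"ty":-0.181,"tz":-0.126,"rx":0,"ry":0,"rz":0,"grip":0.035},{"tx":0.1745,"ty":-0.181,"tz":-0.1,"rx":0,"ry":0,"rz":0,"grip":0.035}]'
python3 -m inch '[{"tx":0,"ty":0,"tz":0,"rx":0,"ry":0,"rz":0,"grip":0.035},{"tx":0,"ty":0,"tz":0,"rx":0,"ry":0,"rz":0,"grip":0.035}]'
python3 - <<'E'
from h import *
go(622,26.5,29)
E
```

```text
clock: 9.68
ee_pos: [623.2, 27.9, 124.1]
tcp_rot: [1.0, -0.001, 0.002, -0.0]
ft_force: [-0.2, 0.1, -2.3]
finger_gap: 0.446
clock: 9.93
ee_pos: [621.6, 26.2, 123.8]
tcp_rot: [1.0, -0.002, 0.0, 0.0]
ft_force: [0.4, 0.4, -0.3]
finger_gap: 0.447
t [ 0.0004 -0.0003  0.0948] r [ 0.    -0.    -0.005] now [621.6  26.2 123.8] t 9.925
```

```bash
python3 -m inch '[{"tx":0,"ty":0,"tz":0.05,"rx":0,"ry":0,"rz":0,"grip":0.035},{"tx":0,"ty":0,"tz":0.085,"rx":0,"ry":0,"rz":0,"grip":0.035},{"tx":0,"ty":0,"tz":0.095,"rx":0,"ry":0,"rz":0,"grip":0.035},{"tx":0,"ty":0,"tz":0.0965,"rx":0,"ry":0,"rz":0,"grip":0.035},{"tx":0,"ty":0,"tz":0.0975,"rx":0,"ry":0,"rz":0,"grip":0.035},{"tx":0,"ty":0,"tz":0.0975,"rx":0,"ry":0,"rz":0,"grip":0.035}]'
```

```text
clock: 10.68
ee_pos: [622.5, 26.4, 26.8]
tcp_rot: [1.0, -0.002, 0.001, 0.0]
ft_force: [0.1, -1.2, 3.3]
finger_gap: 0.447
```

Contact. I'll release, lift and move toward the dish (439.2,154.5).

```bash
python3 -m inch '[{"tx":0,"ty":0,"tz":0,"rx":0,"ry":0,"rz":0,"grip":0.075},{"tx":0,"ty":0,"tz":0,"rx":0,"ry":0,"rz":0,"grip":0.078},{"tx":0,"ty":0,"tz":0,"rx":0,"ry":0,"rz":0,"grip":0.078},{"tx":0,"ty":0,"tz":-0.05,"rx":0,"ry":0,"rz":0,"grip":0.078},{"tx":0,"ty":0,"tz":-0.1,"rx":0,"ry":0,"rz":0,"grip":0.085},{"tx":-0.04,"ty":-0.03,"tz":-0.14,"rx":0,"ry":0,"rz":0,"grip":0.09},{"tx":-0.08,"ty":-0.06,"tz":-0.14,"rx":0,"ry":0,"rz":0,"grip":0.09},{"tx":-0.12,"ty":-0.09,"tz":-0.14,"rx":0,"ry":0,"rz":0,"grip":0.09}]'
python3 - <<'E'
from h import *
go(439.2,154.5,150)
E
```

```text
clock: 11.68
ee_pos: [500.7, 117.8, 166.0]
tcp_rot: [1.0, -0.002, 0.001, -0.0]
ft_force: [0.2, -0.2, -0.6]
finger_gap: 0.969
t [-0.0617 -0.0364  0.0159] r [-0.    -0.001 -0.005] now [500.7 117.8 166. ] t 11.675
```

```bash
python3 -m inch '[{"tx":-0.04,"ty":-0.025,"tz":0.01,"rx":0,"ry":0,"rz":0,"grip":0.09},{"tx":-0.062,"ty":-0.0365,"tz":0.015,"rx":0,"ry":0,"rz":0,"grip":0.09},{"tx":-0.062,"ty":-0.0365,"tz":0.015,"rx":0,"ry":0,"rz":0,"grip":0.09},{"tx":-0.062,"ty":-0.0365,"tz":0.015,"rx":0,"ry":0,"rz":0,"grip":0.09}]'
python3 - <<'E'
from h import *
go(439.2,154.5,6)
f,E=wristE(); cv2.imwrite("pics/w5.png",f["color"][:,:,::-1]); print(proj(f,[439.2,154.5,30],E))
f=manip.grab_frame("top");crop(f,"t5",180,130,200,150,4,[proj(f,[611,100,88]),proj(f,[621,26.5,88])])
E
```

```text
clock: 12.18
ee_pos: [441.0, 153.6, 150.8]
tcp_rot: [1.0, -0.002, 0.0, -0.0]
ft_force: [0.6, 0.1, 0.9]
finger_gap: 0.968
t [-0.002  -0.0008  0.1448] r [-0.    -0.001 -0.005] now [441.  153.6 150.8] t 12.175
[315.22963409 234.78047634]
```

View pics/w5.png

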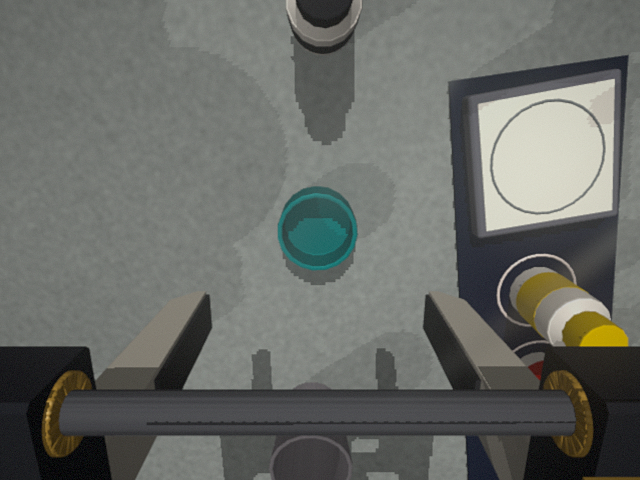

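View pics/t5.png

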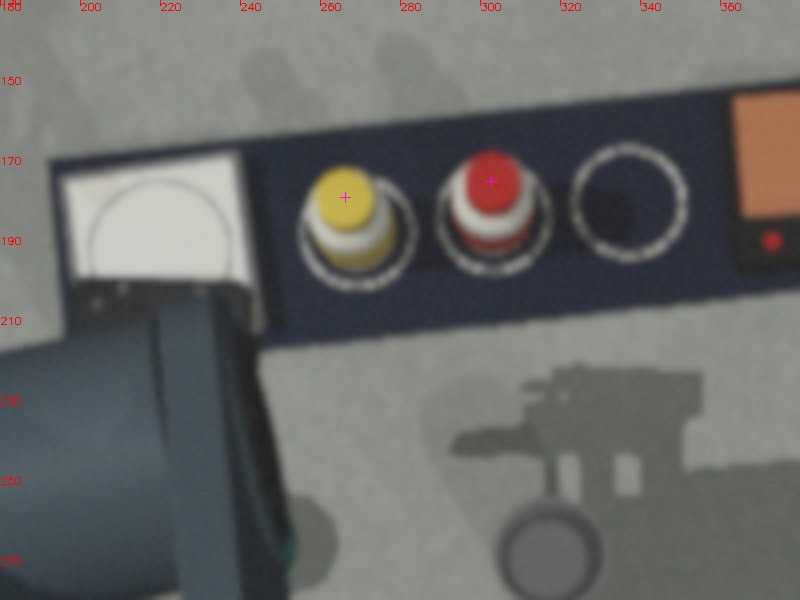

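Both bottles sit in their circles. The dish rim is at (318,228) against a prediction of (315,235), so the dish is near (440.5,157.5). Gripping it.

```bash
python3 -m inch '[{"tx":0,"ty":-0.0035,"tz":0.05,"rx":0,"ry":0,"rz":0,"grip":0.09},{"tx":0,"ty":-0.0035,"tz":0.1,"rx":0,"ry":0,"rz":0,"grip":0.09},{"tx":0,"ty":-0.0035,"tz":0.135,"rx":0,"ry":0,"rz":0,"grip":0.09},{"tx":0,"ty":-0.0035,"tz":0.143,"rx":0,"ry":0,"rz":0,"grip":0.09},{"tx":0,"ty":-0.0035,"tz":0.143,"rx":0,"ry":0,"rz":0,"grip":0.05},{"tx":0,"ty":-0.0035,"tz":0.143,"rx":0,"ry":0,"rz":0,"grip":0.05},{"tx":0,"ty":-0.0035,"tz":0.143,"rx":0,"ry":0,"rz":0,"grip":0.05},{"tx":0,"ty":-0.0035,"tz":0.143,"rx":0,"ry":0,"rz":0,"grip":0.05}]'
python3 - <<'E'
from h import *
go(595.1,204.9,100)
E
```

```text
clock: 13.28
ee_pos: [440.6, 157.4, 8.1]
tcp_rot: [1.0, -0.002, 0.001, -0.0]
ft_force: [-1.4, 0.0, 7.5]
finger_gap: 0.605
t [ 0.1544 -0.0482 -0.0917] r [-0.    -0.001 -0.004] now [440.6 157.4   8.1] t 13.275
```

```bash
python3 -m inch '[{"tx":0,"ty":0,"tz":-0.06,"rx":0,"ry":0,"rz":0,"grip":0.05},{"tx":0.02,"ty":-0.01,"tz":-0.11,"rx":0,"ry":0,"rz":0,"grip":0.05},{"tx":0.06,"ty":-0.03,"tz":-0.12,"rx":0,"ry":0,"rz":0,"grip":0.05},{"tx":0.1,"ty":-0.04,"tz":-0.12,"rx":0,"ry":0,"rz":0,"grip":0.05},{"tx":0.14,"ty":-0.048,"tz":-0.12,"rx":0,"ry":0,"rz":0,"grip":0.05},{"tx":0.1545,"ty":-0.048,"tz":-0.12,"rx":0,"ry":0,"rz":0,"grip":0.05},{"tx":0.1545,"ty":-0.048,"tz":-0.12,"rx":0,"ry":0,"rz":0,"grip":0.05},{"tx":0.1545,"ty":-0.048,"tz":-0.12,"rx":0,"ry":0,"rz":0,"grip":0.05}]'
python3 - <<'E'
from h import *
go(595,205,30)
f,E=wristE(); cv2.imwrite("pics/w6.png",f["color"][:,:,::-1]); print(proj(f,[595.1,204.9,19],E))
E
```

```text
clock: 14.28
ee_pos: [594.0, 204.5, 127.3]
tcp_rot: [1.0, -0.002, -0.0, 0.0]
ft_force: [-0.1, 0.1, -1.1]
finger_gap: 0.603
t [ 0.0011 -0.0005  0.0973] r [ 0.     0.001 -0.004] now [594.  204.5 127.3] t 14.275
[319.90498541 240.56972818]
```

View pics/w6.png

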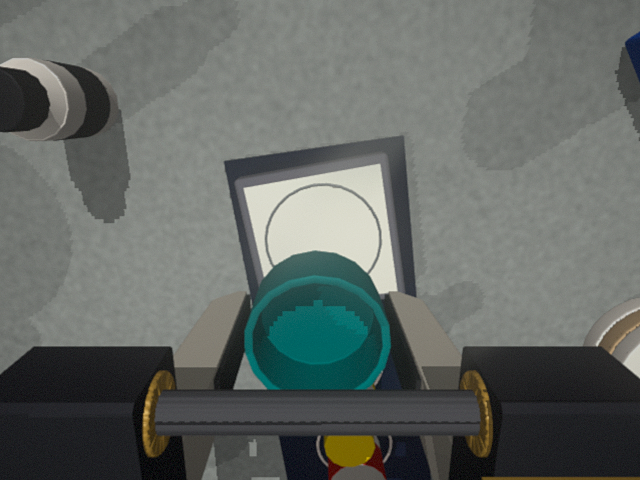

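Pad circle centre is at (323,241), within about 2 mm of the prediction. Lowering the dish, which should touch near TCP z≈27.

```bash
python3 -m inch '[{"tx":0.0015,"ty":-0.0005,"tz":0.05,"rx":0,"ry":0,"rz":0,"grip":0.05},{"tx":0.0015,"ty":-0.0005,"tz":0.085,"rx":0,"ry":0,"rz":0,"grip":0.05},{"tx":0.0015,"ty":-0.0005,"tz":0.097,"rx":0,"ry":0,"rz":0,"grip":0.05},{"tx":0.0015,"ty":-0.0005,"tz":0.0985,"rx":0,"ry":0,"rz":0,"grip":0.05},{"tx":0.0015,"ty":-0.0005,"tz":0.0995,"rx":0,"ry":0,"rz":0,"grip":0.05},{"tx":0.0015,"ty":-0.0005,"tz":0.1,"rx":0,"ry":0,"rz":0,"grip":0.05},{"tx":0.0015,"ty":-0.0005,"tz":0.1005,"rx":0,"ry":0,"rz":0,"grip":0.05}]'
```

```text
clock: 15.2
ee_pos: [596.6, 205.2, 27.6]
tcp_rot: [1.0, -0.002, 0.001, -0.0]
ft_force: [0.5, -0.5, -1.3]
finger_gap: 0.604
```

```bash
python3 -m inch '[{"tx":-0.0005,"ty":0,"tz":0.001,"rx":0,"ry":0,"rz":0,"grip":0.05},{"tx":-0.0005,"ty":0,"tz":0.0015,"rx":0,"ry":0,"rz":0,"grip":0.05},{"tx":-0.0005,"ty":0,"tz":0.0015,"rx":0,"ry":0,"rz":0,"grip":0.05}]'
```

```text
clock: 15.58
ee_pos: [596.5, 205.2, 27.1]
tcp_rot: [1.0, -0.002, 0.001, -0.0]
ft_force: [-4.1, -2.3, 13.2]
finger_gap: 0.605
```

```bash
python3 -m inch '[{"tx":0,"ty":0,"tz":0,"rx":0,"ry":0,"rz":0,"grip":0.08},{"tx":0,"ty":0,"tz":0,"rx":0,"ry":0,"rz":0,"grip":0.08},{"tx":0,"ty":0,"tz":0,"rx":0,"ry":0,"rz":0,"grip":0.08},{"tx":0,"ty":0,"tz":-0.06,"rx":0,"ry":0,"rz":0,"grip":0.08},{"tx":0,"ty":0,"tz":-0.12,"rx":0,"ry":0,"rz":0,"grip":0.07},{"tx":-0.02,"ty":0.05,"tz":-0.14,"rx":0,"ry":0,"rz":0,"grip":0.06},{"tx":-0.04,"ty":0.11,"tz":-0.14,"rx":0,"ry":0,"rz":0,"grip":0.05},{"tx":-0.06,"ty":0.17,"tz":-0.14,"rx":0,"ry":0,"rz":0,"grip":0.05}]'
python3 -m inch '[{"tx":-0.02,"ty":0.06,"tz":0,"rx":0,"ry":0,"rz":0,"grip":0.05},{"tx":-0.04,"ty":0.12,"tz":0,"rx":0,"ry":0,"rz":0,"grip":0.05},{"tx":-0.06,"ty":0.18,"tz":0,"rx":0,"ry":0,"rz":0,"grip":0.05},{"tx":-0.08,"ty":0.24,"tz":0,"rx":0,"ry":0,"rz":0,"grip":0.05},{"tx":-0.1,"ty":0.3,"tz":0,"rx":0,"ry":0,"rz":0,"grip":0.05},{"tx":-0.1,"ty":0.333,"tz":0,"rx":0,"ry":0,"rz":0,"grip":0.05},{"tx":-0.1,"ty":0.333,"tz":0,"rx":0,"ry":0,"rz":0,"grip":0.05},{"tx":-0.1,"ty":0.333,"tz":0,"rx":0,"ry":0,"rz":0,"grip":0.05}]'
python3 - <<'E'
from h import *
go(436,-298,9)
f,E=wristE(); cv2.imwrite("pics/w7.png",f["color"][:,:,::-1]); print(proj(f,[436,-298,6],E),proj(f,[436,-298,28],E))
f=manip.grab_frame("top");crop(f,"t7",180,130,200,150,4,[proj(f,[595.1,204.9,49])])
E
```

```text
clock: 16.58
ee_pos: [534.8, 35.3, 165.7]
tcp_rot: [1.0, -0.002, 0.0, 0.0]
ft_force: [1.7, -0.4, 0.1]
finger_gap: 0.547
clock: 17.58
ee_pos: [433.9, -295.0, 165.2]
tcp_rot: [1.0, -0.002, -0.0, -0.0]
ft_force: [-0.7, 1.2, -0.8]
finger_gap: 0.54
t [0.0021 0.003  0.1562] r [-0.001  0.    -0.004] now [ 433.9 -295.   165.2] t 17.575
[320.72774461 226.05461068] [320.94853706 233.71452652]
```

View pics/w7.png

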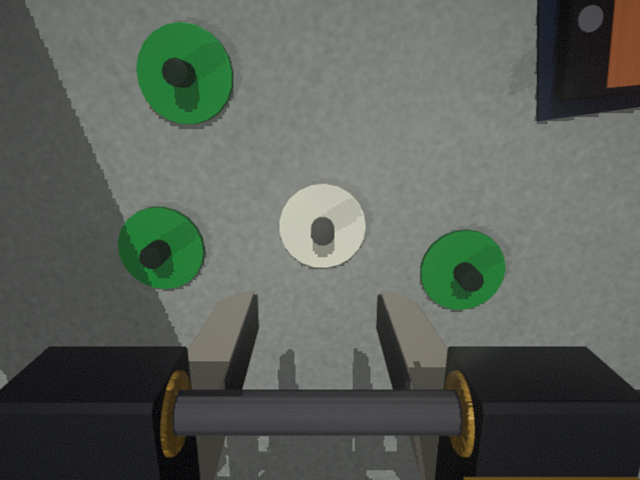

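View pics/t7.png

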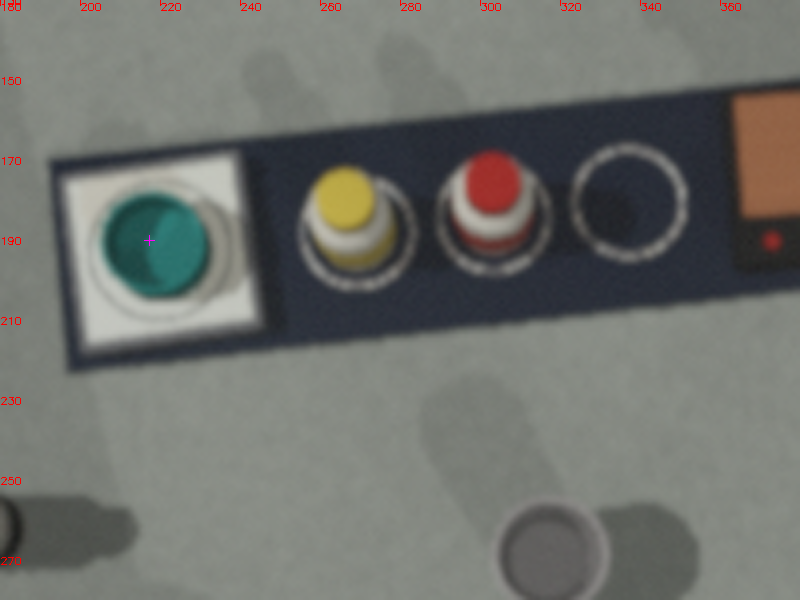

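The dish stands inside the pad circle. The white cover is at (322,226) and its knob at (322,232), both as predicted, with the green look-alikes around it. Gripping the knob.

```bash
python3 -m inch '[{"tx":0.0025,"ty":0.003,"tz":0.05,"rx":0,"ry":0,"rz":0,"grip":0.05},{"tx":0.0025,"ty":0.003,"tz":0.1,"rx":0,"ry":0,"rz":0,"grip":0.05},{"tx":0.0025,"ty":0.003,"tz":0.145,"rx":0,"ry":0,"rz":0,"grip":0.05},{"tx":0.0025,"ty":0.003,"tz":0.155,"rx":0,"ry":0,"rz":0,"grip":0.05},{"tx":0.0025,"ty":0.003,"tz":0.155,"rx":0,"ry":0,"rz":0,"grip":0.05}]'
```

```text
clock: 18.3
ee_pos: [437.0, -298.5, 11.0]
tcp_rot: [1.0, -0.002, 0.0, 0.0]
ft_force: [-0.6, -0.3, 1.3]
finger_gap: 0.545
```

```bash
python3 -m inch '[{"tx":-0.0005,"ty":0,"tz":0.0015,"rx":0,"ry":0,"rz":0,"grip":0.05},{"tx":-0.0005,"ty":0,"tz":0.0015,"rx":0,"ry":0,"rz":0,"grip":0.012},{"tx":-0.0005,"ty":0,"tz":0.0015,"rx":0,"ry":0,"rz":0,"grip":0.012},{"tx":-0.0005,"ty":0,"tz":0.0015,"rx":0,"ry":0,"rz":0,"grip":0.012},{"tx":-0.0005,"ty":0,"tz":0.0015,"rx":0,"ry":0,"rz":0,"grip":0.012},{"tx":-0.0005,"ty":0,"tz":0.0015,"rx":0,"ry":0,"rz":0,"grip":0.012}]'
python3 -m inch '[{"tx":0,"ty":0,"tz":-0.05,"rx":0,"ry":0,"rz":0,"grip":0.012},{"tx":0,"ty":0,"tz":-0.1,"rx":0,"ry":0,"rz":0,"grip":0.012},{"tx":0,"ty":0,"tz":-0.12,"rx":0,"ry":0,"rz":0,"grip":0.012},{"tx":0,"ty":0,"tz":-0.12,"rx":0,"ry":0,"rz":0,"grip":0.012}]'
python3 - <<'E'
from h import *
go(594.5,204,130)
f,E=wristE(); cv2.imwrite("pics/w8.png",f["color"][:,:,::-1])
E
```

```text
clock: 19.05
ee_pos: [436.1, -298.8, 9.1]
tcp_rot: [1.0, -0.002, 0.0, 0.0]
ft_force: [0.3, -0.3, 3.1]
finger_gap: 0.183
clock: 19.55
ee_pos: [436.5, -299.1, 130.0]
tcp_rot: [1.0, -0.002, 0.001, 0.001]
ft_force: [-0.5, -0.1, -0.9]
finger_gap: 0.187
t [ 1.558e-01 -5.038e-01 -5.000e-04] r [ 0.002 -0.002 -0.004] now [ 436.5 -299.1  130. ] t 19.55
```

View pics/w8.png

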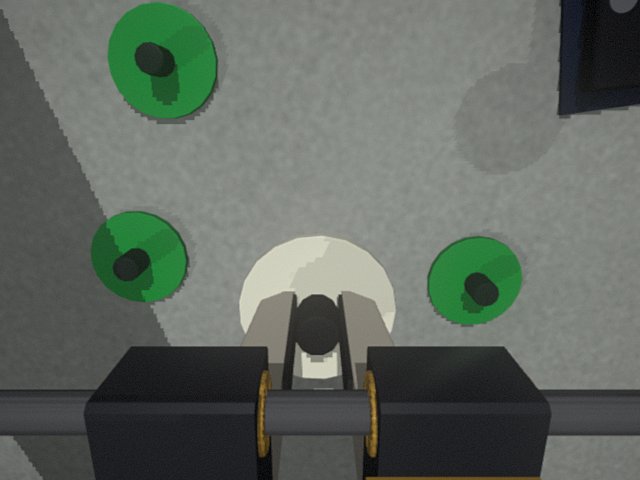

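```bash
python3 -m inch '[{"tx":0.015,"ty":-0.05,"tz":-0.03,"rx":0,"ry":0,"rz":0,"grip":0.012},{"tx":0.03,"ty":-0.1,"tz":-0.03,"rx":0,"ry":0,"rz":0,"grip":0.012},{"tx":0.05,"ty":-0.15,"tz":-0.03,"rx":0,"ry":0,"rz":0,"grip":0.012},{"tx":0.07,"ty":-0.2,"tz":-0.03,"rx":0,"ry":0,"rz":0,"grip":0.012},{"tx":0.09,"ty":-0.25,"tz":-0.03,"rx":0,"ry":0,"rz":0,"grip":0.012},{"tx":0.11,"ty":-0.3,"tz":-0.03,"rx":0,"ry":0,"rz":0,"grip":0.012},{"tx":0.125,"ty":-0.35,"tz":-0.03,"rx":0,"ry":0,"rz":0,"grip":0.012},{"tx":0.14,"ty":-0.4,"tz":-0.03,"rx":0,"ry":0,"rz":0,"grip":0.012}]'
python3 -m inch '[{"tx":0.01,"ty":-0.035,"tz":0,"rx":0,"ry":0,"rz":0,"grip":0.012},{"tx":0.018,"ty":-0.055,"tz":0,"rx":0,"ry":0,"rz":0,"grip":0.012},{"tx":0.018,"ty":-0.055,"tz":0,"rx":0,"ry":0,"rz":0,"grip":0.012},{"tx":0.018,"ty":-0.055,"tz":0,"rx":0,"ry":0,"rz":0,"grip":0.012}]'
python3 - <<'E'
from h import *
go(594.5,204,130)
f,E=wristE(); cv2.imwrite("pics/w9.png",f["color"][:,:,::-1])
print(proj(f,[595,205,49],E),proj(f,[593,203,49],E),proj(f,[595,205,19],E))
E
```

```text
clock: 20.6
ee_pos: [577.4, 102.3, 156.9]
tcp_rot: [1.0, -0.002, -0.001, 0.0]
ft_force: [0.1, -0.5, -0.5]
finger_gap: 0.187
clock: 21.1
ee_pos: [595.7, 154.4, 158.4]
tcp_rot: [1.0, -0.003, -0.001, 0.0]
ft_force: [0.4, -0.2, -0.8]
finger_gap: 0.184
t [-0.0015 -0.0496  0.0284] r [ 0.     0.001 -0.005] now [595.7 154.4 158.4] t 21.1
[316.72855037 163.75323921] [313.5818069  166.96428594] [316.82021498 158.74446243]
```

View pics/w9.png

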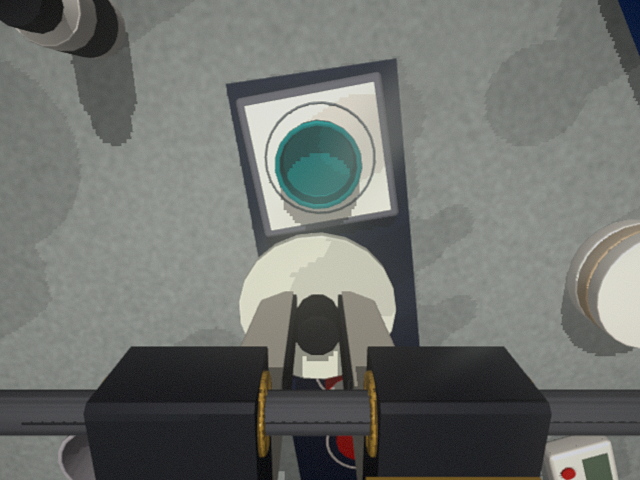

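Run:
```python
from h import *
p=manip.observe()["ee_pos"]
f,E=wristE()
print(p,proj(f,p+[0,0,19],E),proj(f,p+[0,0,-3],E),proj(f,p+[-34,0,-3],E),proj(f,p+[34,0,-3],E),proj(f,p+[0,34,-3],E))
```

```text
[595.81823451 154.26970095 158.62619792] [318.70666041 337.54849978] [318.57263182 311.79817175] [239.29676866 312.17135604] [397.92542934 311.42798712] [318.18367366 235.54768764]
```

In the wrist view the held disc matches the TCP within 1 mm. The dish rim at (318,165) puts the dish at about (595.5,204), near the pad centre. Lowering the cover to TCP (595.2,203.7), with contact expected near z 58.

```bash
python3 -m inch '[{"tx":-0.0005,"ty":-0.03,"tz":0,"rx":0,"ry":0,"rz":0.0,"grip":0.012},{"tx":-0.0005,"ty":-0.0495,"tz":0.01,"rx":0,"ry":0,"rz":0,"grip":0.012},{"tx":-0.0005,"ty":-0.0495,"tz":0.05,"rx":0,"ry":0,"rz":0,"grip":0.012},{"tx":-0.0005,"ty":-0.0495,"tz":0.085,"rx":0,"ry":0,"rz":0,"grip":0.012},{"tx":-0.0005,"ty":-0.0495,"tz":0.095,"rx":0,"ry":0,"rz":0,"grip":0.012},{"tx":-0.0005,"ty":-0.0495,"tz":0.095,"rx":0,"ry":0,"rz":0,"grip":0.012}]'
```

```text
clock: 21.95
ee_pos: [595.8, 204.9, 63.9]
tcp_rot: [1.0, -0.002, -0.0, 0.0]
ft_force: [0.3, 0.5, 0.6]
finger_gap: 0.189
```

Run:
```python
from h import *
go(595.2,203.7,58)
f=manip.grab_frame("side");crop(f,"s1",190,240,200,120,4)
```

```text
t [-0.0006  0.0012  0.0059] r [ 0.     0.001 -0.005] now [595.8 204.9  63.9] t 21.95
```

View pics/s1.png

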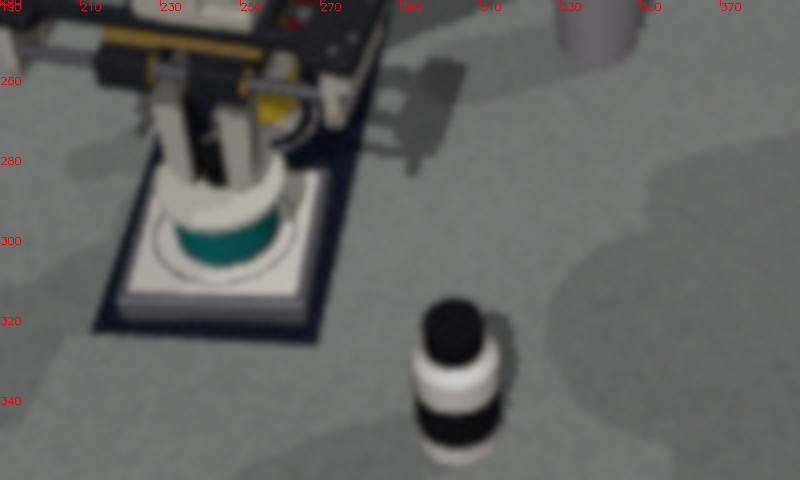

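Run:
```python
from h import *
f=manip.grab_frame("side")
for P in ([595.8,204.9,57],[595.2,204,34],[593.4,203.6,34],[595,205,19]):
    p=proj(f,P);print(P,p,(p-[190,240]+.5)*4)
```

```text
[595.8, 204.9, 57] [244.13205928 285.50181412] [218.52823713 184.00725648]
[595.2, 204, 34] [245.84331435 292.79518514] [225.37325741 213.18074054]
[593.4, 203.6, 34] [246.70561354 292.7852466 ] [228.82245415 213.14098641]
[595, 205, 19] [246.59849928 297.96062341] [228.39399712 233.84249364]
```

The side view fits the cover and dish being aligned within about 1–2 mm. The last millimetres go in slowly.

```bash
python3 -m inch '[{"tx":-0.0008,"ty":0.0008,"tz":0.004,"rx":0,"ry":0,"rz":0,"grip":0.012},{"tx":-0.0008,"ty":0.0008,"tz":0.0055,"rx":0,"ry":0,"rz":0,"grip":0.012},{"tx":-0.0008,"ty":0.0008,"tz":0.0065,"rx":0,"ry":0,"rz":0,"grip":0.012},{"tx":-0.0008,"ty":0.0008,"tz":0.0065,"rx":0,"ry":0,"rz":0,"grip":0.012}]'
```

```text
clock: 22.55
ee_pos: [595.1, 204.2, 58.1]
tcp_rot: [1.0, -0.002, 0.0, -0.0]
ft_force: [-2.3, -0.4, 5.5]
finger_gap: 0.187
```

Contact at z 58, as expected. I'll release, lift and head for the blue bottle.

```bash
python3 -m inch '[{"tx":0,"ty":0,"tz":0,"rx":0,"ry":0,"rz":0,"grip":0.03},{"tx":0,"ty":0,"tz":0,"rx":0,"ry":0,"rz":0,"grip":0.04},{"tx":0,"ty":0,"tz":0,"rx":0,"ry":0,"rz":0,"grip":0.04},{"tx":0,"ty":0,"tz":-0.02,"rx":0,"ry":0,"rz":0,"grip":0.05},{"tx":0,"ty":0,"tz":-0.06,"rx":0,"ry":0,"rz":0,"grip":0.07},{"tx":0,"ty":0,"tz":-0.1,"rx":0,"ry":0,"rz":0,"grip":0.078},{"tx":-0.03,"ty":-0.05,"tz":-0.11,"rx":0,"ry":0,"rz":0,"grip":0.078},{"tx":-0.05,"ty":-0.1,"tz":-0.11,"rx":0,"ry":0,"rz":0,"grip":0.078}]'
python3 - <<'E'
from h import *
go(485.8,442.5,165)
E
```

```text
clock: 23.55
ee_pos: [545.4, 305.6, 170.4]
tcp_rot: [1.0, -0.003, 0.002, -0.001]
ft_force: [1.2, -0.0, -1.2]
finger_gap: 0.833
t [-0.0604 -0.1365  0.0054] r [-0.002 -0.003 -0.006] now [545.4 305.6 170.4] t 23.55
```

```bash
python3 -m inch '[{"tx":-0.025,"ty":-0.055,"tz":0.003,"rx":0,"ry":0,"rz":0,"grip":0.078},{"tx":-0.045,"ty":-0.105,"tz":0.003,"rx":0,"ry":0,"rz":0,"grip":0.078},{"tx":-0.06,"ty":-0.136,"tz":0.003,"rx":0,"ry":0,"rz":0,"grip":0.078},{"tx":-0.06,"ty":-0.136,"tz":0.003,"rx":0,"ry":0,"rz":0,"grip":0.078},{"tx":-0.06,"ty":-0.136,"tz":0.003,"rx":0,"ry":0,"rz":0,"grip":0.078}]'
python3 - <<'E'
from h import *
go(485.8,442.5,22)
f,E=wristE(); cv2.imwrite("pics/w10.png",f["color"][:,:,::-1]); print(proj(f,[485.8,442.5,85],E))
f=manip.grab_frame("top");crop(f,"t10",180,130,200,150,4,[proj(f,[595.1,204.9,55])])
E
```

```text
clock: 24.18
ee_pos: [486.5, 440.1, 165.2]
tcp_rot: [1.0, -0.002, 0.0, -0.0]
ft_force: [-0.7, -1.1, 0.1]
finger_gap: 0.837
t [-0.0008 -0.0023  0.1432] r [-0.    -0.001 -0.005] now [486.5 440.1 165.2] t 24.175
[316.92712894 250.89136398]
```

View pics/w10.png

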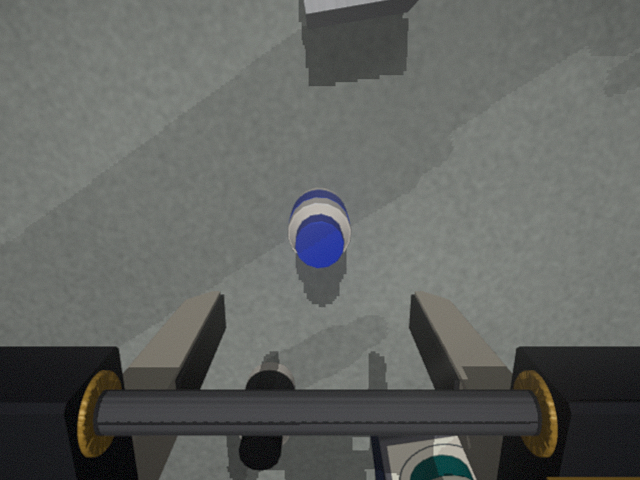

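View pics/t10.png

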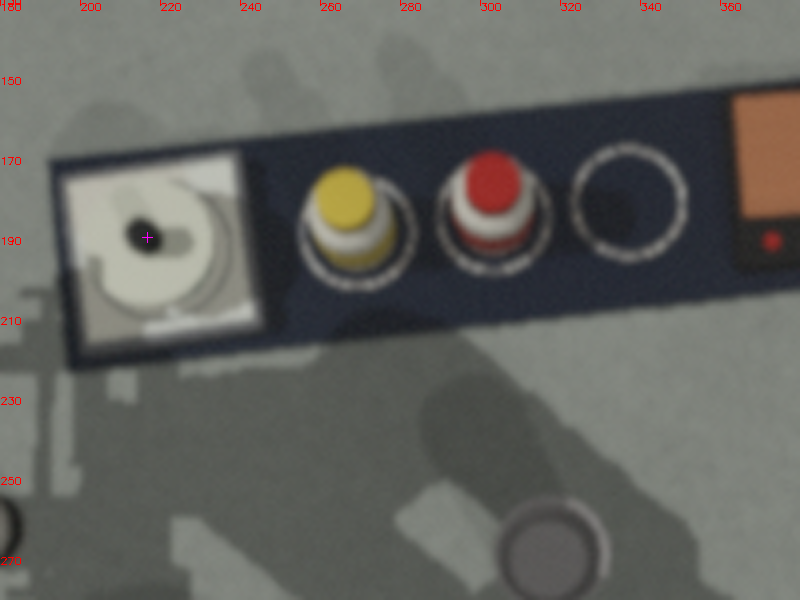

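The cover sits on the dish; its disc is centred near crop (149,240) against an expected (147,237). The blue cap is at (320,243), slightly toward +y, so I'll grip at about (487,445).

```bash
python3 -m inch '[{"tx":0.001,"ty":-0.0045,"tz":0.06,"rx":0,"ry":0,"rz":0,"grip":0.078},{"tx":0.001,"ty":-0.0045,"tz":0.1,"rx":0,"ry":0,"rz":0,"grip":0.078},{"tx":0.001,"ty":-0.0045,"tz":0.142,"rx":0,"ry":0,"rz":0,"grip":0.078},{"tx":0.001,"ty":-0.0045,"tz":0.142,"rx":0,"ry":0,"rz":0,"grip":0.035},{"tx":0.001,"ty":-0.0045,"tz":0.142,"rx":0,"ry":0,"rz":0,"grip":0.035},{"tx":0.001,"ty":-0.0045,"tz":0.142,"rx":0,"ry":0,"rz":0,"grip":0.035},{"tx":0.001,"ty":-0.0045,"tz":0.142,"rx":0,"ry":0,"rz":0,"grip":0.035},{"tx":0.001,"ty":-0.0045,"tz":0.142,"rx":0,"ry":0,"rz":0,"grip":0.035}]'
python3 - <<'E'
from h import *
go(632,-47.5,160)
E
```

```text
clock: 25.28
ee_pos: [487.6, 445.6, 23.7]
tcp_rot: [1.0, -0.002, 0.001, -0.001]
ft_force: [0.3, -0.5, 7.3]
finger_gap: 0.446
t [ 0.1468  0.4923 -0.1366] r [-0.001 -0.001 -0.004] now [487.6 445.6  23.7] t 25.275
```

```bash
python3 -m inch '[{"tx":0,"ty":0,"tz":-0.06,"rx":0,"ry":0,"rz":0,"grip":0.035},{"tx":0,"ty":0,"tz":-0.12,"rx":0,"ry":0,"rz":0,"grip":0.035},{"tx":0,"ty":0,"tz":-0.16,"rx":0,"ry":0,"rz":0,"grip":0.035},{"tx":0.015,"ty":0.05,"tz":-0.16,"rx":0,"ry":0,"rz":0,"grip":0.035},{"tx":0.03,"ty":0.1,"tz":-0.16,"rx":0,"ry":0,"rz":0,"grip":0.035},{"tx":0.05,"ty":0.15,"tz":-0.16,"rx":0,"ry":0,"rz":0,"grip":0.035},{"tx":0.065,"ty":0.2,"tz":-0.16,"rx":0,"ry":0,"rz":0,"grip":0.035},{"tx":0.08,"ty":0.25,"tz":-0.16,"rx":0,"ry":0,"rz":0,"grip":0.035}]'
python3 -m inch '[{"tx":0.015,"ty":0.05,"tz":0,"rx":0,"ry":0,"rz":0,"grip":0.035},{"tx":0.03,"ty":0.1,"tz":0,"rx":0,"ry":0,"rz":0,"grip":0.035},{"tx":0.045,"ty":0.15,"tz":0,"rx":0,"ry":0,"rz":0,"grip":0.035},{"tx":0.06,"ty":0.2,"tz":0,"rx":0,"ry":0,"rz":0,"grip":0.035},{"tx":0.066,"ty":0.242,"tz":0,"rx":0,"ry":0,"rz":0,"grip":0.035},{"tx":0.066,"ty":0.242,"tz":0,"rx":0,"ry":0,"rz":0,"grip":0.035},{"tx":0.066,"ty":0.242,"tz":0.04,"rx":0,"ry":0,"rz":0,"grip":0.035},{"tx":0.066,"ty":0.242,"tz":0.04,"rx":0,"ry":0,"rz":0,"grip":0.035}]'
python3 -m inch '[{"tx":0,"ty":0,"tz":0.02,"rx":0,"ry":0,"rz":0,"grip":0.035},{"tx":0,"ty":0,"tz":0.02,"rx":0,"ry":0,"rz":0,"grip":0.035}]'
python3 - <<'E'
from h import *
go(632,-47.5,29)
f,E=wristE(); cv2.imwrite("pics/w11.png",f["color"][:,:,::-1]); print(proj(f,[631.3,-47.5,3],E))
E
```

```text
clock: 26.28
ee_pos: [566.1, 193.2, 182.6]
tcp_rot: [1.0, -0.002, -0.0, -0.0]
ft_force: [0.3, 0.2, -2.0]
finger_gap: 0.447
clock: 27.28
ee_pos: [629.0, -46.3, 140.1]
tcp_rot: [1.0, -0.002, -0.003, -0.0]
ft_force: [-0.9, 0.4, -1.5]
finger_gap: 0.441
clock: 27.52
ee_pos: [630.5, -46.7, 122.7]
tcp_rot: [1.0, -0.002, -0.001, -0.0]
ft_force: [-0.8, 0.2, -1.5]
finger_gap: 0.447
t [0.0016 0.0009 0.0937] r [-0.     0.001 -0.004] now [630.5 -46.7 122.7] t 27.525
[319.40329457 237.60870949]
```

View pics/w11.png

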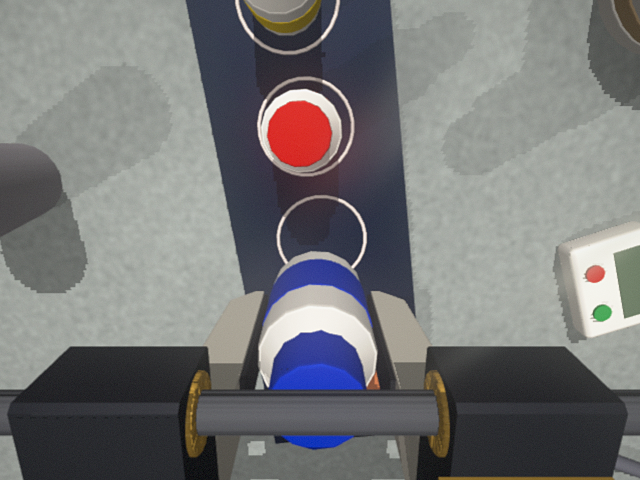

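The third circle is at (322,240), within 2 mm of the prediction. Lowering the blue bottle.

```bash
python3 -m inch '[{"tx":0.0015,"ty":0.001,"tz":0.05,"rx":0,"ry":0,"rz":0,"grip":0.035},{"tx":0.0015,"ty":0.001,"tz":0.084,"rx":0,"ry":0,"rz":0,"grip":0.035},{"tx":0.0015,"ty":0.001,"tz":0.094,"rx":0,"ry":0,"rz":0,"grip":0.035},{"tx":0.0015,"ty":0.001,"tz":0.0955,"rx":0,"ry":0,"rz":0,"grip":0.035},{"tx":0.0015,"ty":0.001,"tz":0.0965,"rx":0,"ry":0,"rz":0,"grip":0.035},{"tx":0.0015,"ty":0.001,"tz":0.0965,"rx":0,"ry":0,"rz":0,"grip":0.035}]'
```

```text
clock: 28.32
ee_pos: [633.0, -48.5, 27.1]
tcp_rot: [1.0, -0.002, 0.001, 0.0]
ft_force: [-0.4, 0.9, -1.1]
finger_gap: 0.448
```

```bash
python3 -m inch '[{"tx":-0.0005,"ty":0,"tz":0.001,"rx":0,"ry":0,"rz":0,"grip":0.035},{"tx":-0.0005,"ty":0,"tz":0.001,"rx":0,"ry":0,"rz":0,"grip":0.035}]'
```

```text
clock: 28.58
ee_pos: [632.9, -48.6, 26.7]
tcp_rot: [1.0, -0.002, 0.001, 0.0]
ft_force: [-1.4, -0.1, 8.7]
finger_gap: 0.448
```

Contact. I'll release and move clear.

```bash
python3 -m inch '[{"tx":0,"ty":0,"tz":0,"rx":0,"ry":0,"rz":0,"grip":0.07},{"tx":0,"ty":0,"tz":0,"rx":0,"ry":0,"rz":0,"grip":0.075},{"tx":0,"ty":0,"tz":0,"rx":0,"ry":0,"rz":0,"grip":0.075},{"tx":0,"ty":0,"tz":-0.05,"rx":0,"ry":0,"rz":0,"grip":0.075},{"tx":0,"ty":0,"tz":-0.1,"rx":0,"ry":0,"rz":0,"grip":0.075},{"tx":0,"ty":0,"tz":-0.16,"rx":0,"ry":0,"rz":0,"grip":0.075},{"tx":-0.05,"ty":0.03,"tz":-0.2,"rx":0,"ry":0,"rz":0,"grip":0.075},{"tx":-0.1,"ty":0.06,"tz":-0.22,"rx":0,"ry":0,"rz":0,"grip":0.075}]'
python3 -m inch '[{"tx":-0.04,"ty":0.05,"tz":0,"rx":0,"ry":0,"rz":0,"grip":0.075},{"tx":-0.08,"ty":0.1,"tz":0,"rx":0,"ry":0,"rz":0,"grip":0.075},{"tx":-0.12,"ty":0.15,"tz":0,"rx":0,"ry":0,"rz":0,"grip":0.075},{"tx":-0.16,"ty":0.2,"tz":0,"rx":0,"ry":0,"rz":0,"grip":0.075},{"tx":-0.16,"ty":0.23,"tz":0,"rx":0,"ry":0,"rz":0,"grip":0.075},{"tx":-0.16,"ty":0.23,"tz":0,"rx":0,"ry":0,"rz":0,"grip":0.075},{"tx":-0.16,"ty":0.23,"tz":0,"rx":0,"ry":0,"rz":0,"grip":0.075}]'
python3 - <<'E'
from h import *
f=manip.grab_frame("top")
crop(f,"t12",180,130,200,150,4,[proj(f,[595.1,204.9,55]),proj(f,[611.2,100.3,88]),proj(f,[621.1,26.5,88]),proj(f,[631.3,-47.5,88])])
crop(f,"t12b",70,200,200,100,4,[(167.1,260.1)]); 
f=manip.grab_frame("side");crop(f,"s12",190,180,190,140,4)
E
```

```text
clock: 29.58
ee_pos: [536.6, -105.0, 244.1]
tcp_rot: [1.0, -0.002, 0.001, 0.0]
ft_force: [0.7, -1.2, -0.4]
finger_gap: 0.805
clock: 30.45
ee_pos: [376.4, -333.2, 242.2]
tcp_rot: [1.0, -0.002, -0.0, -0.0]
ft_force: [-0.0, 0.1, 0.0]
finger_gap: 0.806
```

View pics/t12.png

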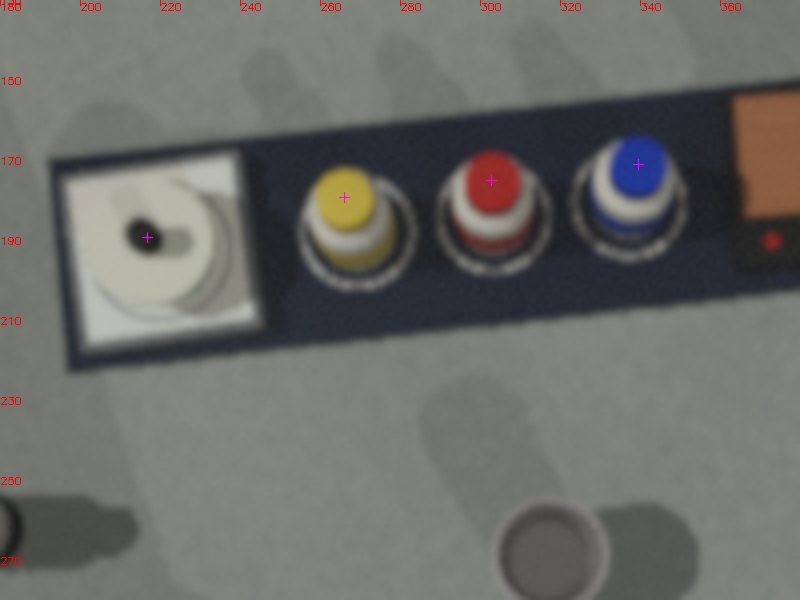

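View pics/s12.png

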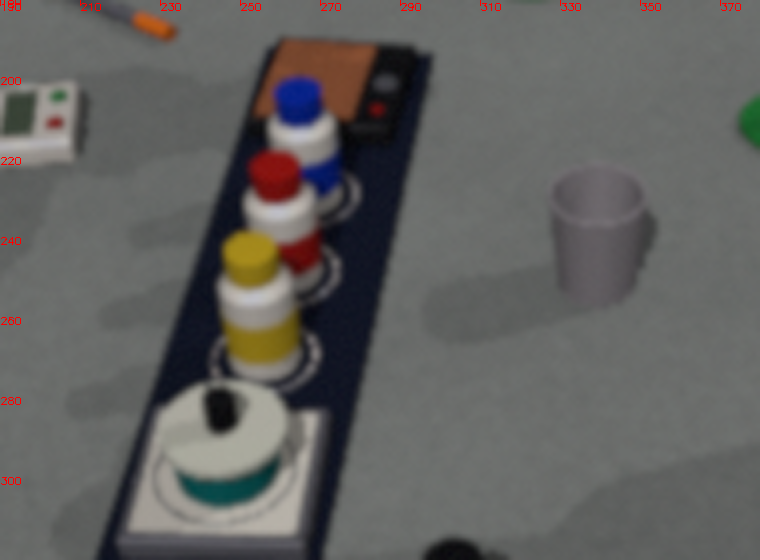

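View pics/t12b.png

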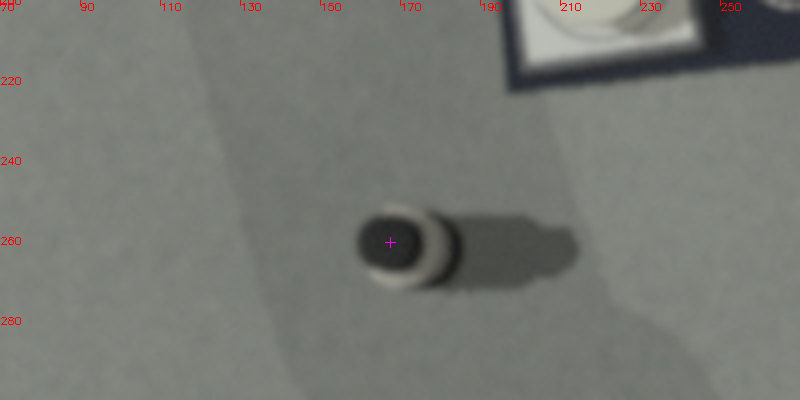

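All five stand in place. The cap centres agree with the circle centres within about 2 mm, and the black bottle and beaker are at their starting pixels. The arm is clear, so I'll hand in.

```bash
python3 -c "
from rig import manip
print(manip.hand_in())"
```

```text
the job is handed in; nothing more can be done
None
```

I set out the staining line and handed the job in at about 30.5 s, with the gripper clear of everything. The dish stands on the light pad with the white cover on its rim. The yellow bottle is next to the light pad, red is in the middle and blue is next to the warmer.

**Last checks, from the top and side views:**
- **Bottles:** all three are upright, with cap centres within about 2 mm of where the circle centres put them.
- **Dish and cover:** the dish is about 2 mm from the pad centre. The cover looks level and sits about 2 mm off the dish centre.
- **Left alone:** the black bottle and the steel beaker are at the same pixels as at the start.

**What disagreed or failed:** the wrist and top cameras differed by 1–5 mm, mostly in y on the outlying bottles and the dish, so I aimed between the two. The first move command was refused because it left out keys; nothing moved then.

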